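# Close the food processor and hold it on pulse

## Task

On the market stall's food processor, lower the S-blade upright and fully down onto the drive spindle in the bowl and let go of it, then set the lid on with its two orange lugs down in the collar's slots. Turn the lid clockwise against its spring until the orange pointer stands at the green pulse mark, half-way to the lock and short of the click that would leave it running, and finish while still gripping the lid and holding it there, because it springs back if let go. Do not drop the blade or the lid, and leave the other things on the counter where they are.

Things in the scene. Friction and masses are not known exactly. Their poses are not given: they have to be found in the camera images.
- processor: Food processor, fixed (place and yaw vary): white round motor base, clear bowl 124 mm inside diameter, white collar 164 mm outside diameter round the bowl's mouth, its top 177 mm above the counter. Origin on the bowl's axis at the counter. Below the collar a bowl handle sticks out on the +x side, to 116 mm from the axis.
- spindle (a point): On the bowl's axis, 84 mm above the counter: top of the black shoulder at the foot of the steel drive spindle. The spindle is upright, 11 mm in diameter, and reaches 45 mm above this point, its tip tapered to 4 mm.
- collar (a point): Centre of the bowl's mouth, on the axis at the rim ledge (165 mm above the counter) on which the lid's plate rests. Axes of the processor. The collar wall (146 mm inside) stands 12 mm above the ledge. Two slots, open from above, lie at +x and -x, each 26 degrees wide (lugs: 12 degrees). Clockwise from above, each goes on under a grey tab (133 mm inside); anticlockwise is a stop.
- pulse_mark (a point): Green pulse mark on the collar's top edge, 81 mm from the axis, clockwise of the +x slot; another is opposite. Beside it an orange pointer on the collar top moves with the run ring: black mark = off, green = pulse, red = locked.
- run_ring (a joint): Sprung ring in the collar, rad: 0 off, grows clockwise from above. Once the lid is turned 0.16 clockwise from mid-slot its lugs push the ring along, angle for angle; the spring (0.10 N m at 0, 0.20 at 0.5) turns the lid back if let go. Green pulse mark = 0.50 (lid 0.66 from mid-slot), about half-way. Spring catches resist a little more from 0.71 and click into lock just past 1.0.
- lid_grip (a point): Centre of the black grip of the loose grey lid (130 g), which lies right way up on the counter. The grip is a flat-sided bar 66 mm long (x), 34 wide (y), 40 high (20 either way from this point), standing on the lid's plate. With the lid seated this point is 25 mm above collar. On the counter it is 33 mm up.
- lid_plate (a point): Centre of the lid plate's top face, 20 mm below lid_grip, same axes. Plate 128 mm in diameter, 5 mm thick. Two orange lugs (14 mm wide, 5 thick) stick out of its edge at +x and -x to 70.5 mm from the axis; either fits either slot. Under the plate a tapered skirt 8 mm deep (118 mm diameter, 111 at its lower edge) goes into the bowl.
- blade_hub (a point): Loose S-blade (90 g) standing on its white round hub; this point is on the hub's axis, half-way up. Hub 74 mm high, 28 mm in diameter (27 over the top 22 mm), with a bore 16 mm wide and 52 mm deep open at the foot. Steel blades reach 51 mm out at +x (7 mm above the foot) and -x (24 mm above it). Fully down on the spindle this point is 37 mm above spindle.
- root: Bystander: whole brown cassava root, 210 x 52 mm, lying. Origin under it at the counter.
- grating_disc: Bystander: flat steel grating disc with small white hub, 100 mm across, lying flat. Origin under it at the counter.
- salt_jar: Bystander: glass salt jar with red cap, 64 mm across, 85 high. Origin under it at the counter.
- mug: Bystander: blue mug, 76 mm across, 85 high. Origin under it at the counter.
- brush: Bystander: scrubbing brush lying flat. Origin under it at the counter.
- oil_bottle: Bystander: green oil bottle with yellow cap, 60 mm across, 190 high. Origin under it at the counter.
Mind the look-alikes: they are no part of the job. Of the things shaped like the part that bears lid_grip, the grey one is meant.

How it is judged:
By the outcome, as a careful person would: the job done as asked, in the order asked, and still so for the second after the job is handed in, while the arm keeps its last pose, push and grip.
It also fails if it takes over 69 s, if anything falls off the work surface, if the arm or the gripper's body presses on something with over 40 N, if the wrist force passes 120 N, or if a joint passes its speed limit or range.

## Robot

A 7-joint arm with a two-finger parallel gripper is mounted at the origin on the work surface. World frame = base frame: x ahead of the robot, y to its left, z up, the work surface at z = 0. Lengths are in m, angles in rad, forces in N, time in s.
With the tool pointing down it reaches from about 0.4 to 0.9 m from the base axis. Payload 5.5 kg.
Tool frame: the origin (TCP) lies between the finger pads; the fingertips stand 25 mm ahead of it and the grasp point (between the pads) lies 6 mm ahead of it (r.tips_ahead is the distance from the TCP to the fingertips, in m); z points along the fingers, y is the direction in which the jaws open and shut (so a half turn about z gives the same grasp; the last joint's range is limited). The gripper opens to 85 mm and grips with 20 to 120 N. Pads are 22 mm wide; open, the fingers measure 114 mm over their backs; the gripper's body (76 mm by 85 mm) begins 54 mm behind the grasp point. The pads swing forward as they close: fully open they stand 13 mm farther back than shut.
Start: joints at [0.263, 0.501, -0.427, 1.55, 0.221, 1.138, -0.21], TCP at [0.65, 0, 0.256] pointing down, gripper open.
Joint ranges: [-2.88, 2.88], [-0.31, 2.03], [-1.54, 1.56], [0.2, 2.42], [-1.41, 4.55], [0.19, 2.02], [-2.57, 2.57]. Speed limits (rad/s): [2.57, 2.57, 3.14, 3.14, 3.14, 3.14, 3.14].

## Interface

Orientations are given as [roll, pitch, yaw] about the fixed x, y, z axes, in that order (R = Rz(yaw) Ry(pitch) Rx(roll)).
In Python, from bench import r gives the robot as it stands. The module is installed in compiled form; this text tells all that it offers.
- The arm moves only by the tool arm_command, never from a script. Its argument "steps" is one flat list of numbers, 6 for each row, row after row: the shift along the tool's x, y, z in cm, then the turn, a rotation vector about the tool's x, y, z in rad. In form: [tx, ty, tz, wx, wy, wz, tx, ty, tz, wx, wy, wz, ...]. A call has 1 to 20 rows; each row is the pose to reach, as a shift and turn from the pose measured when the call began, along the tool's axes at that moment; what a row does not reach only later rows make up. A row lasts 1/8 s, in which the tool goes at most 62.5 mm and 10.7 degrees, less where a joint would pass 70% of its speed; a pose out of reach is approached as far as the arm can. A call with a gripper value outside its range is refused whole. "hand" is the gripper's target within -1 to 1 (shut at 1, half-way at 0, fully open at -1), set as the call begins (left out, the last holds). The fingers move at their own pace and stop on an object; the grip force is fixed at half the most. Time passes only in rows, so rows that repeat a pose let the fingers close. It gives the time, the measured TCP pose, the force and the opening at its end, in the units of the state.
- r.get_state(): the state, without advancing time (a new reading comes with each control period).
- r.get_image(name): name is "scene" or "side" or "wrist"; returns (picture, depth): 384x512x3 uint8, red, green, blue; 384x512 float32, m along the optical axis (not along the pixel's ray), 0 where there is no reading.
- r.calibration(name): a dict with "mtx" (3x3 intrinsics, pixels), "extrinsics" (4x4, takes a point from camera to world coordinates); the wrist camera has in their place "mount" (4x4, takes a point from camera to tool coordinates, whose origin is the TCP and whose axes are the flange's). Camera axes: x right, y up, looking along -z (the intrinsics and any distortion apply to the point x, -y, -z); pixel columns grow to the right and rows downward; lengths in m; the calibration is good to about 2 mm. A picture is of the moment at which its call begins: read the wrist's pose just before it. calibration takes no time and is no camera call.
- r.sign_off(): hands the job in, once; it reports no verdict.
The state is a dict: "time_s": time; "qpos": joint angles; "joint_vel": joint speeds; "tau": joint torques, N m; "tool_pos": TCP position; "tool_rot": TCP orientation; "force": force on the tool from outside, world axes, zero at the start; "ft_torque": the same for the moment, N m; "gripper_width": opening from 0.0 (shut) to 1.0 (fully open).
Only numpy, scipy, OpenCV 4.12 (cv2) and the standard library are available. Lean on these libraries where they do the work, as an engineer would, in place of code of your own. Each camera call takes 0.05 s, during which the arm holds its last target. There are 200 camera calls.

## Working session

There is one attempt and no reset: what is moved stays moved. The work goes in short steps, Python scripts to look and compute and a tool call to move; the robot and the scene stay as the last step left them, time stands still between calls to the robot, and variables do not carry over. Pictures are saved under pics/ and viewed, about 8 in all and at most 12, crops included, and the job is handed in when it is done.

Besides the shell and the picture viewer there is one more tool, called after "Emit:" by a JSON object that holds its "method" and its "body". arm_command: Moves the arm, as the interface text tells. Its arguments: {"type":"object","properties":{"steps":{"type":"array","items":{"type":"number"}},"hand":{"type":"number"}},"required":["steps"]}

```bash
mkdir -p pics; ls; cat > h.py <<'E'
from bench import r
import numpy as np, cv2
from scipy.spatial.transform import Rotation as R
def T_tool(s=None):
    s=s or r.get_state(); T=np.eye(4); T[:3,:3]=R.from_euler('xyz',s['tool_rot']).as_matrix(); T[:3,3]=s['tool_pos']; return T
def shot(name,fn=None):
    T=T_tool(); c=r.calibration(name); im,d=r.get_image(name)
    E=np.array(c['extrinsics']) if name!='wrist' else T@np.array(c['mount'])
    K=np.array(c['mtx'])
    np.savez('last_%s.npz'%name,im=im,d=d,E=E,K=K)
    if fn: cv2.imwrite('pics/'+fn,im[:,:,::-1])
    return im,d,E,K
def load(name):
    z=np.load('last_%s.npz'%name); return z['im'],z['d'],z['E'],z['K']
def cloud(d,E,K):
    v,u=np.indices(d.shape); x=(u-K[0,2])/K[0,0]*d; y=(v-K[1,2])/K[1,1]*d
    P=np.stack([x,-y,-d,np.ones_like(d)],-1)@E.T; P=P[...,:3]; P[d<=0]=np.nan; return P
def proj(p,E,K):
    q=np.linalg.inv(E)@np.append(p,1); return K[0,0]*q[0]/-q[2]+K[0,2], K[1,1]*-q[1]/-q[2]+K[1,2]
E
python3 - <<'E'
from h import *
print(r.get_state()); print({k:v for k,v in r.calibration('scene').items()}); print(r.calibration('wrist'))
a=shot('scene')[0];b=shot('side')[0];c=shot('wrist')[0]
cv2.imwrite('pics/a.png',np.hstack([a,b])[:,:,::-1]); 
o=np.vstack([np.hstack([a,b])])
cv2.imwrite('pics/scene.png',a[:,:,::-1]);cv2.imwrite('pics/side.png',b[:,:,::-1]);
E
```

```text
pics
{'time_s': 0.0, 'qpos': array([ 0.2632009 ,  0.5018419 , -0.4267502 ,  1.55148324,  0.22080763,
        1.13829222, -0.21027766]), 'joint_vel': array([ 0.00041389, -0.00066438,  0.00271398,  0.00151555,  0.00214093,
        0.00024457, -0.00031674]), 'tau': array([ 1.57038257e-04, -5.69523740e+01, -5.81651285e+00, -2.80938792e+01,
        1.07328620e-02,  1.20940185e-02,  1.30241034e-05]), 'tool_pos': array([ 6.49340410e-01, -7.28769746e-05,  2.55245580e-01]), 'tool_rot': array([-3.13962281e+00, -3.66494502e-05,  1.57084644e+00]), 'force': array([ 0.05114453, -0.35057446,  1.49080033]), 'ft_torque': array([-0.00423423,  0.00207988,  0.00859592]), 'gripper_width': 1.0001733258216636}
{'mtx': array([[381.59731832,   0.        , 254.43460084],
       [  0.        , 381.59731832, 190.03336515],
       [  0.        ,   0.        ,   1.        ]]), 'extrinsics': array([[ 0.83853   , -0.33910455,  0.4264687 ,  1.04781095],
       [ 0.54464868,  0.54324331, -0.63894016, -0.88888936],
       [-0.01500875,  0.7680461 ,  0.64021865,  1.03392445],
       [ 0.        ,  0.        ,  0.        ,  1.        ]])}
{'mtx': array([[299.39186263,   0.        , 250.77681396],
       [  0.        , 299.39186263, 194.63931136],
       [  0.        ,   0.        ,   1.        ]]), 'mount': array([[ 6.16685289e-05,  9.61581815e-01,  2.74518506e-01,
         7.03435149e-02],
       [ 9.99999863e-01, -2.01867508e-04,  4.82457834e-04,
         6.55826362e-05],
       [ 5.19339046e-04,  2.74518439e-01, -9.61581696e-01,
        -1.18278901e-01],
       [ 0.00000000e+00,  0.00000000e+00,  0.00000000e+00,
         1.00000000e+00]])}
```

View pics/scene.png

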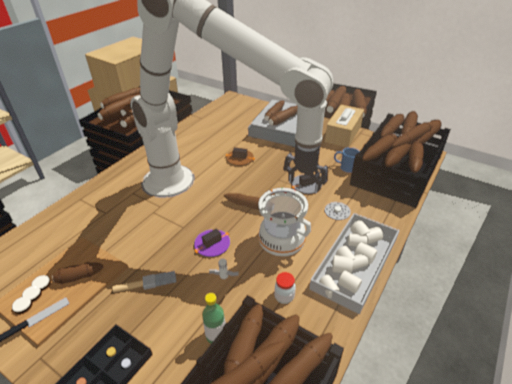

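View pics/side.png

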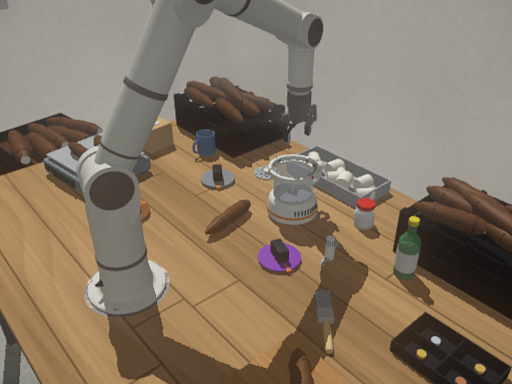

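The scene view shows the processor at (283,225), the blade at (224,270), the purple decoy lid at (212,243), the orange lid at (240,157) and the grey lid under the gripper at (300,185). In the side view the grey lid is at (218,178), the blade at (330,248) and the processor at (292,190).

```bash
python3 - <<'E'
from h import *
np.set_printoptions(precision=4,suppress=True)
for n,pts in (('scene',dict(blade=(224,266),bladetop=(223,262),purple=(212,238),mug=(348,158),disc=(337,211),root=(245,201),salt=(286,278),oil=(212,300),brush=(160,281))),('side',dict(lidgrip=(217,173),lidplate=(228,183),blade=(331,240),purple=(280,250),mug=(205,140)))):
    im,d,E,K=load(n);P=cloud(d,E,K)
    for k,(u,v) in pts.items(): print(n,k,P[v,u])
# fits
for n in ('scene','side'):
    im,d,E,K=load(n);P=cloud(d,E,K)
    print(n)
    # collar top: points z .172-.182
    m=(abs(P[...,2]-.177)<.004)&(P[...,0]>.45)&(P[...,0]<.9)&(P[...,1]>-.35)&(P[...,1]<.2)
    q=P[m]; print('collar cand',len(q),np.median(q,0))
    for it in range(6):
        A=np.c_[2*q[:,:2],np.ones(len(q))]; s=np.linalg.lstsq(A,(q[:,:2]**2).sum(1),rcond=None)[0]
        rr=np.linalg.norm(q[:,:2]-s[:2],axis=1); q2=q[abs(rr-.077)<.012]; 
        if len(q2)>20:q=q2
    print('collar',s[:2],np.sqrt(s[2]+s[0]**2+s[1]**2),len(q),q[:,2].mean())
im,d,E,K=load('side');P=cloud(d,E,K)
c=P[176,217]
m=(np.linalg.norm(P[...,:2]-c[:2],axis=-1)<.1)&(P[...,2]>.045)&(P[...,2]<.06);q=P[m];print('gripTop',len(q),q.mean(0))
E
```

```text
scene blade [ 0.5276 -0.2935  0.0665]
scene bladetop [ 0.519  -0.2866  0.0736]
scene purple [ 0.4083 -0.2051  0.0485]
scene mug [0.6354 0.4644 0.0754]
scene disc [0.7101 0.1953 0.0113]
scene root [0.3897 0.0286 0.0382]
scene salt [ 0.7243 -0.2408  0.0845]
scene oil [ 0.632  -0.4733  0.1867]
scene brush [ 0.3583 -0.4218  0.0122]
side lidgrip [0.5139 0.2595 0.0513]
side lidplate [0.5389 0.2285 0.0129]
side blade [ 0.5123 -0.2928  0.071 ]
side purple [ 0.388  -0.2107  0.0496]
side mug [0.6123 0.4688 0.074 ]
scene
collar cand 390 [ 0.6046 -0.0532  0.1759]
collar [ 0.5977 -0.0434] 0.07609818083647218 384 0.17602156719107764
side
collar cand 327 [ 0.5896 -0.0544  0.1756]
collar [ 0.5965 -0.0446] 0.07611245735180162 325 0.175755132538297
gripTop 90 [0.5285 0.283  0.0504]
```

```bash
python3 - <<'E'
from h import *
im=load('wrist')[0]; sc=load('scene')[0][170:300,180:350]; sd=load('side')[0][140:270,180:350]
o=np.vstack([cv2.resize(im,(512,384)), np.hstack([cv2.resize(sc,(256,196),interpolation=3),cv2.resize(sd,(256,196),interpolation=3)])])
cv2.imwrite('pics/w0.png',o[:,:,::-1])
E
```

```text
(no output)
```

View pics/w0.png

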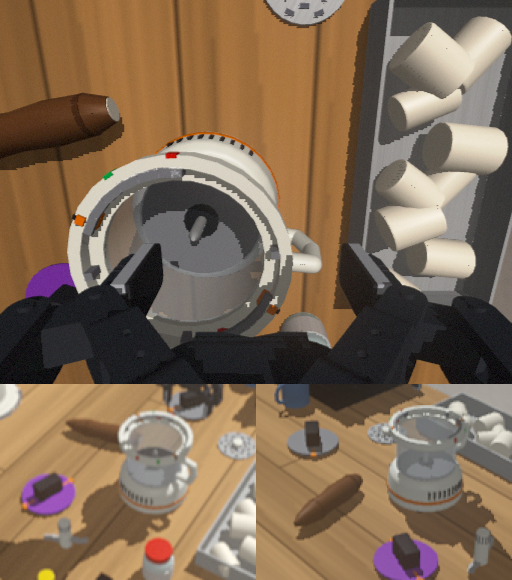

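The wrist view puts the collar centre near (185,245), with the handle to the right at (305,250). The orange pointer is at (80,220), green at (110,175), red at (170,155), and the opposite pointer is at (272,308). I'll go above the blade now.

```bash
python3 - <<'E'
from h import *
np.set_printoptions(precision=4,suppress=True)
print(r.tips_ahead)
im,d,E,K=load('wrist');P=cloud(d,E,K)
c=np.array([.597,-.044])
for k,(u,v) in dict(orange=(80,220),green=(110,176),red=(171,156),or2=(273,309),red2=(222,331),handle=(315,250)).items():
    # ray at z=.177
    ray=E[:3,:3]@np.array([(u-K[0,2])/K[0,0],-(v-K[1,2])/K[1,1],-1]); p=E[:3,3]+ray*((.177-E[2,3])/ray[2])
    print(k,P[v,u],p,np.linalg.norm(p[:2]-c),np.degrees(np.arctan2(*(p[:2]-c)[::-1])))
hsv=cv2.cvtColor(im,cv2.COLOR_RGB2HSV)
m=(abs(P[...,2]-.177)<.004);q=P[m];rr=np.linalg.norm(q[:,:2]-c,axis=1);q=q[rr<.09]
A=np.c_[2*q[:,:2],np.ones(len(q))]; s=np.linalg.lstsq(A,(q[:,:2]**2).sum(1),rcond=None)[0];print('collar wrist',s[:2],np.sqrt(s[2]+s[0]**2+s[1]**2),len(q))
E
```

```text
0.025
orange [ 0.531  -0.0035  0.1794] [ 0.5295 -0.0044  0.177 ] 0.0782408684262841 149.59190348188886
green [0.5559 0.0277 0.1795] [0.5546 0.0271 0.177 ] 0.08278668139713555 120.77712941548118
red [0.5972 0.0409 0.1791] [0.5966 0.0406 0.177 ] 0.08462407477228985 90.25316618945915
or2 [ 0.6661 -0.0752  0.1794] [ 0.6663 -0.0769  0.177 ] 0.0766864030650306 -25.439276680214657
red2 [ 0.6263 -0.0995  0.1743] [ 0.6266 -0.0972  0.177 ] 0.06087491458658032 -60.87539471101328
handle [ 0.705  -0.0475  0.1362] [ 0.6955 -0.0273  0.177 ] 0.09990335056556611 9.643549396752796
collar wrist [ 0.5986 -0.0378] 0.07450372894010403 8137
```

Emit:
{"method": "arm_command", "body": {"steps": [-5, -2, 0, 0, 0, 0, -10, -4, 0, 0, 0, 0, -15, -6, 1, 0, 0, 0, -20, -9, 2, 0, 0, 0, -25, -11, 3, 0, 0, 0, -28, -13, 3, 0, 0, 0, -29, -13, 3, 0, 0, 0, -29, -13, 3, 0, 0, 0, -29, -13, 3, 0, 0, 0]}}

```text
time_s: 1.27
tool_pos: [0.5207, -0.288, 0.2257]
tool_rot: [-3.141, -0.001, 1.574]
force: [0.5, -0.5, 0.2]
gripper_width: 1.002
```

```bash
python3 - <<'E'
from h import *
np.set_printoptions(precision=4,suppress=True)
s=r.get_state();print(s['tool_pos'],s['tool_rot'],s['time_s'],s['force'])
im,d,E,K=shot('wrist','w1.png');P=cloud(d,E,K)
m=(abs(P[...,2]-.074)<.003)&(np.linalg.norm(P[...,:2]-[.515,-.29],axis=-1)<.04)
q=P[m];print(len(q),q.mean(0),q.min(0),q.max(0),cv2.minEnclosingCircle(q[:,:2].astype(np.float32)))
E
```

```text
[ 0.5207 -0.288   0.2257] [-3.1408 -0.0011  1.5736] 1.275 [ 0.492  -0.467   0.2455]
642 [ 0.5154 -0.2829  0.0743] [ 0.5019 -0.2966  0.0711] [ 0.5291 -0.2696  0.0765] ((0.5154059529304504, -0.28319841623306274), 0.014147216454148293)
```

View pics/w1.png

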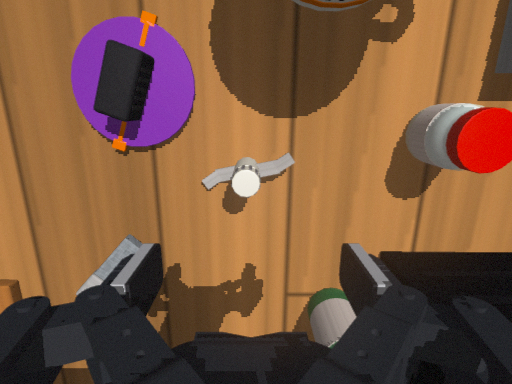

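The blade hub's top is at (246,182), with its blades to left and right. The purple lid is at (133,82), the salt jar at (475,138) and the oil bottle at the lower right. The wrist and scene cameras differ by about 5 mm in y. I'll check the wrist camera against the visible fingers.

```bash
python3 - <<'E'
from h import *
np.set_printoptions(precision=4,suppress=True)
im,d,E,K=load('wrist');M=np.array(r.calibration('wrist')['mount']);P=cloud(d,M,K)
m=(P[...,2]>-0.03)&(P[...,2]<.06)&(d>0)
for a in np.arange(-.03,.05,.005):
    for sgn in(-1,1):
        q=P[m&(abs(P[...,2]-a)<.0025)&(sgn*P[...,1]>0)]
        if len(q)>5: print(round(a,3),sgn,len(q),'x',np.percentile(q[:,0],[1,99]),'y',np.percentile(q[:,1],[1,99]))
# hub top per camera
for n in('scene','side'):
    im,d,E,K=load(n);P=cloud(d,E,K)
    m=(P[...,2]>.069)&(P[...,2]<.08)&(np.linalg.norm(P[...,:2]-[.515,-.288],axis=-1)<.04);q=P[m];print(n,len(q),q.mean(0),q.min(0),q.max(0))
    m=(P[...,2]>.03)&(P[...,2]<.068)&(np.linalg.norm(P[...,:2]-[.515,-.288],axis=-1)<.018);q=P[m]
    from scipy.optimize import least_squares
    s=least_squares(lambda c:np.linalg.norm(q[:,:2]-c,axis=1)-.0137,q[:,:2].mean(0)-(E[:2,3]-q[:,:2].mean(0))*.01,loss='soft_l1',f_scale=.002);print('hub cyl',s.x,len(q),np.sqrt((s.fun**2).mean()))
    g=P[(abs(P[...,2])<.01)&(np.linalg.norm(P[...,:2]-[.515,-.288],axis=-1)<.1)];print('table z',np.median(g[:,2]))
im,d,E,K=load('wrist');P=cloud(d,E,K);g=P[(abs(P[...,2])<.015)];print('wrist table z',np.median(g[:,2]))
E
```

```text
-0.03 -1 63 x [0.0062 0.0132] y [-0.0548 -0.0439]
-0.03 1 63 x [0.0066 0.0131] y [0.0434 0.0576]
-0.025 -1 429 x [0.0015 0.0122] y [-0.0492 -0.0423]
-0.025 1 436 x [0.0016 0.0122] y [0.0422 0.049 ]
-0.02 -1 367 x [-0.0043  0.0122] y [-0.0559 -0.0422]
-0.02 1 355 x [-0.0039  0.0121] y [0.0422 0.0558]
-0.015 -1 414 x [-0.0097  0.0121] y [-0.0561 -0.0423]
-0.015 1 423 x [-0.0096  0.0124] y [0.0421 0.0561]
-0.01 -1 386 x [-0.0099  0.0121] y [-0.0563 -0.0423]
-0.01 1 380 x [-0.0095  0.0122] y [0.0422 0.0559]
-0.005 -1 339 x [-0.0099  0.0121] y [-0.0562 -0.0424]
-0.005 1 345 x [-0.01    0.0121] y [0.0422 0.056 ]
0.0 -1 293 x [-0.0098  0.012 ] y [-0.0562 -0.0425]
0.0 1 290 x [-0.0097  0.0121] y [0.0422 0.0557]
0.005 -1 245 x [-0.01    0.0121] y [-0.0544 -0.0424]
0.005 1 241 x [-0.0096  0.0121] y [0.0422 0.0544]
0.01 -1 97 x [-0.0089  0.0114] y [-0.0467 -0.0424]
0.01 1 103 x [-0.0094  0.0114] y [0.0422 0.0487]
scene 47 [ 0.5167 -0.287   0.0728] [ 0.501  -0.3001  0.0691] [ 0.5298 -0.2752  0.0766]
hub cyl [ 0.5151 -0.286 ] 69 0.0014613970057484403
table z -0.0005838034524672242
side 49 [ 0.5136 -0.2886  0.0724] [ 0.4985 -0.3014  0.0691] [ 0.5304 -0.2728  0.0764]
hub cyl [ 0.5164 -0.2861] 101 0.0019393980732380655
table z -0.0010282945709342295
wrist table z 0.0006786554098319464
```

Pads read −9.8 to +12 mm where ±11 is expected, so the wrist bias is only about 1 mm. Scene and side put the hub at (0.5155, −0.286). I'll descend and grip above the 52 mm step.

Emit:
{"method": "arm_command", "body": {"steps": [0.3, -0.5, 2, 0, 0, 0, 0.3, -0.5, 6, 0, 0, 0, 0.3, -0.5, 10, 0, 0, 0, 0.3, -0.5, 13, 0, 0, 0, 0.3, -0.5, 14.7, 0, 0, 0, 0.3, -0.5, 14.7, 0, 0, 0, 0.3, -0.5, 14.7, 0, 0, 0], "hand": -1}}

```text
time_s: 2.2
tool_pos: [0.5167, -0.2849, 0.08]
tool_rot: [3.141, -0.0, 1.574]
force: [-0.4, 1.2, 0.4]
gripper_width: 0.998
```

Emit:
{"method": "arm_command", "body": {"steps": [0, 0, 0, 0, 0, 0, 0, 0, 0, 0, 0, 0, 0, 0, 0, 0, 0, 0, 0, 0, 0, 0, 0, 0, 0, 0, 0, 0, 0, 0, 0, 0, 0, 0, 0, 0, 0, 0, 0, 0, 0, 0, 0, 0, 0, 0, 0, 0], "hand": 1}}

```text
time_s: 3.2
tool_pos: [0.5167, -0.2852, 0.0806]
tool_rot: [3.14, 0.0, 1.574]
force: [-1.8, 0.9, 5.8]
gripper_width: 0.291
```

Emit:
{"method": "arm_command", "body": {"steps": [0, 0, -2, 0, 0, 0, 0, 0, -6, 0, 0, 0, 0, 0, -11, 0, 0, 0, 0, 0, -16, 0, 0, 0, 0, 0, -21, 0, 0, 0, 3, 2, -23.5, 0, 0, 0, 7, 5, -23.5, 0, 0, 0, 11, 7, -23.5, 0, 0, 0, 12.5, 8, -23.5, 0, 0, 0, 12.5, 8, -23.5, 0, 0, 0, 12.5, 8, -23.5, 0, 0, 0, 12.5, 8, -23.5, 0, 0, 0]}}

```text
time_s: 4.7
tool_pos: [0.5951, -0.1621, 0.3156]
tool_rot: [3.141, 0.001, 1.571]
force: [0.6, -0.8, -0.6]
gripper_width: 0.289
```

```bash
python3 - <<'E'
from h import *
np.set_printoptions(precision=4,suppress=True)
s=r.get_state();print(s['tool_pos'],s['tool_rot'],s['time_s'],s['force'],s['gripper_width'])
im,d,E,K=shot('wrist','w2.png');P=cloud(d,E,K)
c=np.array([.597,-.042]);rr=np.linalg.norm(P[...,:2]-c,axis=-1)
m=(P[...,2]>.08)&(P[...,2]<.140)&(rr<.012)
q=P[m];print('spindle',len(q));
for z in np.arange(.085,.14,.006):
    g=q[abs(q[:,2]-z)<.003]; 
    if len(g): print(z,len(g),g.mean(0),g.min(0),g.max(0))
m=(abs(P[...,2]-.177)<.005)&(rr<.088)&(rr>.07);q=P[m]
for it in range(8):
    A=np.c_[2*q[:,:2],np.ones(len(q))]; s=np.linalg.lstsq(A,(q[:,:2]**2).sum(1),rcond=None)[0];R0=np.sqrt(s[2]+s[0]**2+s[1]**2)
    rr=np.linalg.norm(P[...,:2]-s[:2],axis=-1);q=P[(abs(P[...,2]-.178)<.004)&(rr<.084)&(rr>.071)]
print('collar',s[:2],R0,len(q),q[:,2].mean())
a=np.arctan2(q[:,1]-s[1],q[:,0]-s[0]);print(np.histogram(a,12,(-np.pi,np.pi))[0])
rr=np.linalg.norm(q[:,:2]-s[:2],axis=1)
for k in range(12):
    t=(a>-np.pi+k*np.pi/6)&(a<=-np.pi+(k+1)*np.pi/6)
    if t.sum()>5: print(k,np.percentile(rr[t],[2,98]))
E
```

```text
[ 0.5951 -0.1621  0.3156] [3.1411 0.0013 1.571 ] 4.7 [ 0.5752 -0.7927 -0.559 ] 0.2886848641913321
spindle 446
0.085 281 [ 0.5968 -0.0444  0.0846] [ 0.5856 -0.0534  0.0826] [ 0.6083 -0.0325  0.0874]
0.09100000000000001 8 [ 0.5977 -0.0443  0.0902] [ 0.5932 -0.0451  0.0881] [ 0.6017 -0.043   0.0917]
0.09700000000000002 11 [ 0.5974 -0.0438  0.0972] [ 0.5922 -0.0451  0.094 ] [ 0.6026 -0.0412  0.0997]
0.10300000000000002 7 [ 0.5964 -0.0446  0.1034] [ 0.5933 -0.0451  0.1012] [ 0.5994 -0.0433  0.1048]
0.10900000000000003 11 [ 0.5973 -0.044   0.109 ] [ 0.5923 -0.0452  0.1061] [ 0.6023 -0.0419  0.1114]
0.11500000000000003 11 [ 0.5973 -0.0441  0.1156] [ 0.5924 -0.0452  0.1129] [ 0.6021 -0.0418  0.1178]
0.12100000000000004 26 [ 0.597  -0.0415  0.1226] [ 0.5924 -0.0451  0.1185] [ 0.602  -0.0346  0.1238]
0.12700000000000006 83 [ 0.5974 -0.0403  0.1266] [ 0.5925 -0.0446  0.124 ] [ 0.6019 -0.0349  0.1299]
0.13300000000000006 8 [ 0.5976 -0.0402  0.1305] [ 0.5962 -0.042   0.1301] [ 0.599  -0.0385  0.1311]
collar [ 0.5974 -0.0403] 0.07661696988276212 4819 0.17762020649078614
[687 575 539 588 641 696 560   0   0   0   0 533]
0 [0.072  0.0813]
1 [0.0722 0.0812]
2 [0.072 0.081]
3 [0.0712 0.0811]
4 [0.0712 0.0814]
5 [0.0717 0.0816]
6 [0.0719 0.0819]
11 [0.0723 0.0815]
```

View pics/w2.png

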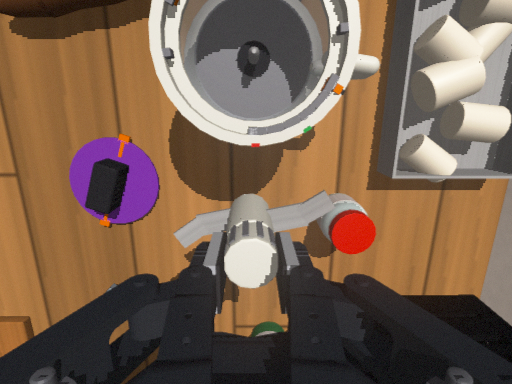

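The spindle is at (253,58). On the collar, the pointer is at (338,90), green at (308,129) and red at (255,145). The handle is at (368,67) and the blade is held upright at (250,258).

```bash
python3 - <<'E'
from h import *
from scipy.optimize import least_squares
np.set_printoptions(precision=4,suppress=True)
im,d,E,K=load('wrist');M=np.array(r.calibration('wrist')['mount']);P=cloud(d,M,K);W=cloud(d,E,K)
m=(d>0)&(abs(P[...,1])<.0145)&(P[...,2]>-.02)&(P[...,2]<.085)&(abs(P[...,0])<.03)
q=P[m];t=q[q[:,2]<.012];print('top face',len(t),t.mean(0),t.min(0),t.max(0))
top=q[q[:,2]<np.percentile(q[:,2],2)+.004]; print(cv2.minEnclosingCircle(top[:,:2].astype(np.float32)),top[:,2].mean())
b=q[(q[:,2]>.028)&(q[:,2]<.075)]
f=lambda p:np.linalg.norm(b[:,:2]-p[:2]-np.outer(b[:,2],p[2:]),axis=1)-.014
s=least_squares(f,[0,0,0,0],loss='soft_l1',f_scale=.001);print('axis x0,y0,slopes',s.x,len(b),np.sqrt((s.fun**2).mean()))
c=np.array([.5974,-.0403])
for k,(u,v) in dict(orange=(338,90),green=(308,129),red=(255,145),hand=(372,67)).items():
    w=W[v,u];print(k,w,np.linalg.norm(w[:2]-c),np.degrees(np.arctan2(*(w[:2]-c)[::-1])))
# grey tab / ledge profile vs angle
rr=np.linalg.norm(W[...,:2]-c,axis=-1);a=np.degrees(np.arctan2(W[...,1]-c[1],W[...,0]-c[0]))
for k in range(-180,180,4):
    t=(a>=k)&(a<k+4)&(rr>.0675)&(rr<.0715)&(W[...,2]>.14)
    if t.sum()>2: print(k,t.sum(),np.round(np.percentile(W[...,2][t],[10,50,90])*1000),end=' | ')
E
```

```text
top face 3836 [ 0.0033 -0.      0.0015] [-0.0114 -0.0145 -0.02  ] [0.016  0.0145 0.012 ]
((0.0008830861188471317, 2.6222318410873413e-05), 0.018686169758439064) -0.014136850865575952
axis x0,y0,slopes [ 0.0008 -0.0001  0.0068 -0.0088] 1147 0.0005796159353084064
orange [ 0.665  -0.0772  0.1802] 0.07698395717844649 -28.647486614303222
green [ 0.6427 -0.1078  0.1793] 0.08134104875133212 -56.127009597399635
red [ 0.5987 -0.1211  0.1786] 0.08085713875957622 -89.07126480396681
hand [ 0.7    -0.0569  0.1544] 0.10390507774022002 -9.204452709145187
-180 23 [165. 166. 166.] | -176 30 [177. 178. 179.] | -172 47 [165. 171. 178.] | -168 28 [165. 166. 167.] | -164 30 [165. 166. 166.] | -160 28 [165. 166. 167.] | -156 30 [165. 165. 167.] | -152 30 [165. 166. 166.] | -148 27 [165. 166. 167.] | -144 27 [165. 166. 166.] | -140 30 [164. 165. 166.] | -136 27 [165. 165. 166.] | -132 28 [165. 166. 166.] | -128 26 [165. 166. 167.] | -124 27 [165. 165. 166.] | -120 26 [165. 166. 166.] | -116 27 [165. 166. 166.] | -112 27 [165. 166. 166.] | -108 25 [164. 165. 166.] | -104 26 [165. 166. 167.] | -100 26 [165. 
[... 262 characters left out ...]
8. 179.] | -56 28 [177. 178. 178.] | -52 31 [177. 178. 178.] | -48 26 [177. 178. 179.] | -44 31 [177. 178. 179.] | -40 31 [177. 178. 178.] | -36 31 [176. 177. 178.] | -32 31 [177. 177. 179.] | -28 30 [177. 178. 179.] | -24 28 [176. 178. 178.] | -20 21 [165. 166. 167.] | -16 28 [165. 165. 167.] | -12 34 [165. 166. 167.] | -8 30 [165. 166. 167.] | -4 31 [165. 166. 167.] | 0 33 [164. 165. 167.] | 4 46 [166. 176. 178.] | 8 26 [171. 178. 178.] | 12 34 [165. 166. 167.] | 16 36 [165. 166. 167.] | 20 36 [165. 166. 167.] | 24 22 [164. 165. 166.] | 156 49 [165. 167. 179.] | 160 32 [165. 166. 167.] | 164 34 [165. 166. 167.] | 168 35 [165. 166. 167.] | 172 32 [165. 166. 167.] | 176 32 [165. 166. 167.] |
```

Emit:
{"method": "arm_command", "body": {"steps": [4, 0.3, 0, 0, 0, 0, 8, 0.3, 0, 0, 0, 0, 11, 0.3, 0, 0, 0, 0, 12, 0.3, 0, 0, 0, 0, 12, 0.3, 0, 0, 0, 0, 12, 0.3, 3, 0, 0, 0, 12, 0.3, 6, 0, 0, 0, 12, 0.3, 9, 0, 0, 0, 12, 0.3, 9.5, 0, 0, 0, 12, 0.3, 9.5, 0, 0, 0, 12, 0.3, 9.5, 0, 0, 0]}}

```text
time_s: 6.12
tool_pos: [0.5993, -0.0424, 0.222]
tool_rot: [3.138, 0.001, 1.571]
force: [0.0, 0.1, -1.2]
gripper_width: 0.288
```

```bash
python3 - <<'E'
from h import *
a=shot('scene')[0];b=shot('side')[0];print(r.get_state()['tool_pos'])
f=lambda i,x,y:cv2.resize(i[y:y+110,x:x+110],(400,400),interpolation=cv2.INTER_CUBIC)
cv2.imwrite('pics/s3.png',np.hstack([f(a,230,155),f(b,240,115)])[:,:,::-1])
E
```

```text
[ 0.5990845  -0.04204249  0.22182957]
```

View pics/s3.png

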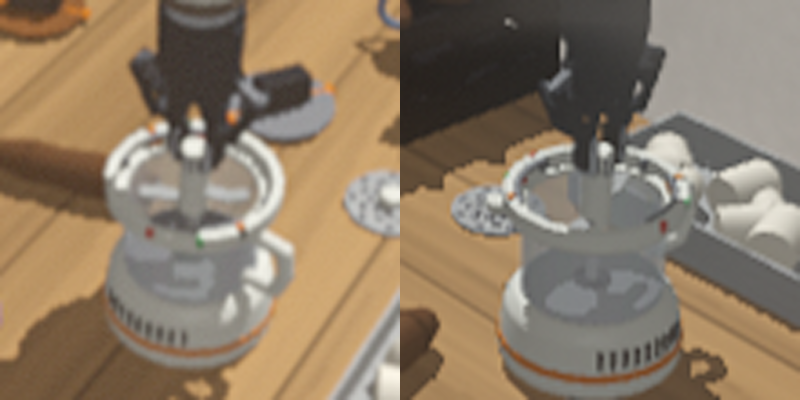

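The hub hangs over the spindle, concentric in both views. I'll lower it gently.

Emit:
{"method": "arm_command", "body": {"steps": [0, -0.1, 0.6, 0, 0, 0, 0, -0.1, 1.2, 0, 0, 0, 0, -0.1, 1.8, 0, 0, 0, 0, -0.1, 2.4, 0, 0, 0, 0, -0.1, 3, 0, 0, 0, 0, -0.1, 3.6, 0, 0, 0, 0, -0.1, 4.2, 0, 0, 0, 0, -0.1, 4.2, 0, 0, 0]}}

```text
time_s: 7.22
tool_pos: [0.5978, -0.0421, 0.1792]
tool_rot: [3.14, 0.001, 1.571]
force: [-0.3, -0.1, -0.6]
gripper_width: 0.292
```

Emit:
{"method": "arm_command", "body": {"steps": [0, 0, 0.4, 0, 0, 0, 0, 0, 0.8, 0, 0, 0, 0, 0, 1.1, 0, 0, 0, 0, 0, 1.3, 0, 0, 0, 0, 0, 1.5, 0, 0, 0, 0, 0, 1.6, 0, 0, 0, 0, 0, 1.6, 0, 0, 0]}}

```text
time_s: 8.1
tool_pos: [0.598, -0.0421, 0.1646]
tool_rot: [3.139, 0.002, 1.571]
force: [-4.3, -0.4, 8.4]
gripper_width: 0.293
```

Contact is at 0.1646, exactly the expected seated height. I'll open part-way and rise.

Emit:
{"method": "arm_command", "body": {"steps": [0, 0, 0, 0, 0, 0, 0, 0, 0, 0, 0, 0, 0, 0, 0, 0, 0, 0, 0, 0, 0, 0, 0, 0], "hand": -0.2}}

```text
time_s: 8.6
tool_pos: [0.598, -0.0421, 0.1644]
tool_rot: [3.14, 0.002, 1.571]
force: [-0.6, -1.0, -0.5]
gripper_width: 0.601
```

Emit:
{"method": "arm_command", "body": {"steps": [0, 0, -1, 0, 0, 0, 0, 0, -3, 0, 0, 0, 0, 0, -6, 0, 0, 0, 0, 0, -10, 0, 0, 0, -3, 0, -12, 0, 0, 0, -6, 0, -13, 0, 0, 0, -7.5, 0, -13, 0, 0, 0, -7.5, 0, -13, 0, 0, 0, -7.5, 0, -13, 0, 0, 0]}}

```text
time_s: 9.72
tool_pos: [0.5975, -0.1151, 0.2941]
tool_rot: [3.14, 0.001, 1.573]
force: [0.2, 1.3, -1.4]
gripper_width: 0.602
```

```bash
python3 - <<'E'
from h import *
np.set_printoptions(precision=4,suppress=True)
s=r.get_state();print(s['tool_pos'],s['tool_rot'],s['time_s'],s['force'],s['gripper_width'])
im,d,E,K=shot('wrist','w4.png');W=cloud(d,E,K)
c=np.array([.5975,-.0415])
for it in range(8):
    rr=np.linalg.norm(W[...,:2]-c,axis=-1);q=W[(abs(W[...,2]-.178)<.004)&(rr<.084)&(rr>.07)]
    f=cv2.fitEllipse(q[:,:2].astype(np.float32)); a=np.arctan2(q[:,1]-c[1],q[:,0]-c[0])
    # mid-radius per sector, then circle fit on outer edge
    o=np.array([[*q[(a>t)&(a<=t+.15)][np.argsort(np.linalg.norm(q[(a>t)&(a<=t+.15)][:,:2]-c,axis=1))[-3],:2]] for t in np.arange(-3.14,3.1,.15) if ((a>t)&(a<=t+.15)).sum()>10])
    A=np.c_[2*o,np.ones(len(o))]; s=np.linalg.lstsq(A,(o**2).sum(1),rcond=None)[0];c=s[:2]
print('collar',c,np.sqrt(s[2]+s[0]**2+s[1]**2),len(o))
rr=np.linalg.norm(W[...,:2]-c,axis=-1)
h=W[(W[...,2]>.15)&(W[...,2]<.165)&(rr<.02)];print('hub top',len(h),cv2.minEnclosingCircle(h[:,:2].astype(np.float32)),np.median(h[:,2]))
a=np.degrees(np.arctan2(W[...,1]-c[1],W[...,0]-c[0]))
for k in range(-180,180,1):
    t=(a>=k)&(a<k+1)&(rr>.0675)&(rr<.0715)&(W[...,2]>.14)
    if t.sum()>2: print(k,int(np.median(W[...,2][t])*1000),end='|')
E
```

```text
[ 0.5975 -0.1151  0.2941] [3.1404 0.0005 1.573 ] 9.725 [ 0.2185  1.2694 -1.3682] 0.6016311877462053
collar [ 0.5977 -0.0409] 0.08111861932805157 38
hub top 903 ((0.5966882109642029, -0.04058602452278137), 0.014156804420053959) 0.1584803943067552
-180 165|-179 165|-178 165|-177 166|-176 178|-175 177|-174 177|-173 177|-172 177|-171 165|-170 165|-169 165|-168 165|-167 165|-166 165|-165 165|-164 165|-163 166|-162 165|-161 165|-160 165|-159 165|-158 165|-157 165|-156 165|-155 165|-154 165|-153 165|-152 165|-151 165|-150 165|-149 165|-148 165|-147 165|-146 165|-145 165|-144 165|-143 165|-142 165|-141 165|-140 165|-139 165|-138 165|-137 165|-136 165|-135 165|-134 165|-133 165|-132 165|-131 166|-130 165|-129 165|-128 165|-127 165|-126 164|-125 165|-124 165|-123 165|-122 166|-121 319|-120 321|-119 323|-118 319|-117 310|-116 310|-115 308|-114 307|-113 305|-112 295|-111 165|-110 165|-109 165|-108 165|-107 165|-106 165|-105 166|-104 166|-103 165|-102 165|-101 165|-100 165|-99 165|-98 165|-97 165|-96 166|-95 168|-94 177|-93 177|-92 177|-91 177|-90 178|-89 177|-88 177|-87 177|-86 177|-85 177|-84 1
[... 1288 characters left out ...]
176|92 166|93 165|94 177|95 165|96 166|97 175|98 166|99 173|100 175|101 175|102 176|103 176|104 175|105 176|106 177|107 177|108 176|109 176|110 177|111 176|112 176|113 176|114 177|115 177|116 176|117 177|118 176|119 176|120 177|121 176|122 176|123 177|124 176|125 177|126 176|127 177|128 177|129 177|130 177|131 176|132 177|133 176|134 176|135 177|136 177|137 177|138 177|139 176|140 176|141 177|142 177|143 176|144 177|145 176|146 177|147 177|148 177|149 177|150 178|151 177|152 177|153 178|154 177|155 177|156 177|157 176|158 165|159 166|160 165|161 165|162 165|163 165|164 165|165 166|166 166|167 165|168 165|169 165|170 165|171 165|172 165|173 165|174 165|175 165|176 166|177 165|178 165|179 165|
```

View pics/w4.png

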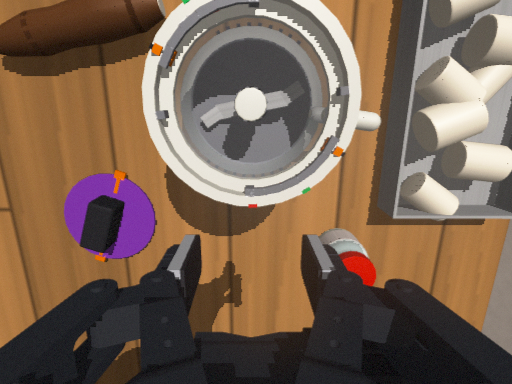

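Blade is seated: hub top at z=0.158, image (250,104). Slots are centred at about −8° and 172°. Next I'll go above the grey lid.

Emit:
{"method": "arm_command", "body": {"steps": [5, -1, 0, 0, 0, 0, 10, -2, 0, 0, 0, 0, 15, -3, 0, 0, 0, 0, 20, -4, 0, 0, 0, 0, 25, -5, 1, 0, 0, 0, 30, -6, 3, 0, 0, 0, 35, -7, 5, 0, 0, 0, 38, -7, 6, 0, 0, 0, 39, -7, 7, 0, 0, 0, 39, -7, 7, 0, 0, 0, 39, -7, 7, 0, 0, 0], "hand": -1}}

```text
time_s: 11.15
tool_pos: [0.5272, 0.2732, 0.2239]
tool_rot: [3.14, 0.002, 1.571]
force: [0.0, 0.4, 0.6]
gripper_width: 1.0
```

```bash
python3 - <<'E'
from h import *
np.set_printoptions(precision=4,suppress=True)
s=r.get_state();print(s['tool_pos'],s['tool_rot'],s['time_s'],s['qpos'])
im,d,E,K=shot('wrist','w5.png');W=cloud(d,E,K)
m=(W[...,2]>.047)&(W[...,2]<.058)&(np.linalg.norm(W[...,:2]-[.525,.275],axis=-1)<.09)
q=W[m];rc=cv2.minAreaRect((q[:,:2]*1000).astype(np.float32));print('grip',len(q),q.mean(0),rc)
m=(W[...,2]>.009)&(W[...,2]<.017)&(np.linalg.norm(W[...,:2]-[.525,.275],axis=-1)<.09)
q=W[m];print('plate',len(q),np.median(q[:,2]),cv2.minEnclosingCircle(q[:,:2].astype(np.float32)))
hsv=cv2.cvtColor(im,cv2.COLOR_RGB2HSV);o=m&(hsv[...,0]<18)&(hsv[...,1]>180)&(hsv[...,2]>120)
n,l,st,ce=cv2.connectedComponentsWithStats(o.astype(np.uint8))
for i in range(1,n):
    if st[i,4]>15: print(ce[i],st[i,4],W[l==i].mean(0))
E
```

```text
[0.5272 0.2732 0.2239] [3.1402 0.0016 1.5714] 11.15 [-0.0902  0.4593 -0.5678  1.7258  0.2829  1.0384 -0.7554]
grip 2270 [0.5316 0.2926 0.0531] ((531.2166748046875, 290.9856872558594), (66.57009887695312, 34.378726959228516), 55.2497673034668)
plate 8172 0.013571473813054541 ((0.5312214493751526, 0.29108649492263794), 0.07073216140270233)
[286.6343 112.5046] 216 [0.5653 0.3398 0.0139]
[222.3306 203.5785] 121 [0.4947 0.2387 0.0137]
```

View pics/w5.png

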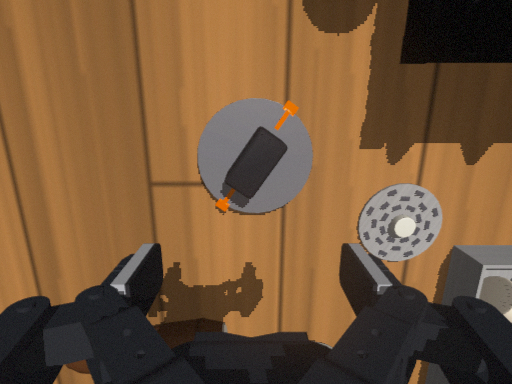

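The grey lid's grip is at (255,162), with lugs at (290,110) and (222,204). It sits at about (0.531, 0.289), long axis at 55.2°. I'll turn 0.607 rad and grip it.

Emit:
{"method": "arm_command", "body": {"steps": [0.5, 0.1, 3, 0, 0, 0.16, 1, 0.3, 6, 0, 0, 0.32, 1.6, 0.4, 9, 0, 0, 0.48, 1.6, 0.4, 12, 0, 0, 0.607, 1.6, 0.4, 15, 0, 0, 0.607, 1.6, 0.4, 17, 0, 0, 0.607, 1.6, 0.4, 18.2, 0, 0, 0.607, 1.6, 0.4, 18.2, 0, 0, 0.607, 1.6, 0.4, 18.2, 0, 0, 0.607]}}

```text
time_s: 12.32
tool_pos: [0.5325, 0.2893, 0.0431]
tool_rot: [3.139, -0.002, 0.964]
force: [0.1, 0.8, -1.0]
gripper_width: 1.001
```

Emit:
{"method": "arm_command", "body": {"steps": [0, 0, 0, 0, 0, 0, 0, 0, 0, 0, 0, 0, 0, 0, 0, 0, 0, 0, 0, 0, 0, 0, 0, 0, 0, 0, 0, 0, 0, 0, 0, 0, 0, 0, 0, 0], "hand": 1}}

```text
time_s: 13.08
tool_pos: [0.5328, 0.2895, 0.0436]
tool_rot: [3.138, -0.002, 0.964]
force: [-0.6, -0.7, 5.4]
gripper_width: 0.39
```

Emit:
{"method": "arm_command", "body": {"steps": [0, 0, -3, 0, 0, 0, 0, 0, -8, 0, 0, 0, 0, 0, -13, 0, 0, -0.17, 0, 0, -18, 0, 0, -0.34, 0, 0, -22, 0, 0, -0.51, 0, 0, -25, 0, 0, -0.68, 0, 0, -25, 0, 0, -0.85, 0, 0, -25, 0, 0, -1.02, 0, 0, -25, 0, 0, -1.19, 0, 0, -25, 0, 0, -1.36, 0, 0, -25, 0, 0, -1.53, 0, 0, -25, 0, 0, -1.7, 0, 0, -25, 0, 0, -1.87, 0, 0, -25, 0, 0, -2.04, 0, 0, -25, 0, 0, -2.04, 0, 0, -25, 0, 0, -2.04]}}

```text
time_s: 15.08
tool_pos: [0.5317, 0.2893, 0.2932]
tool_rot: [3.142, 0.003, 3.001]
force: [-0.8, 0.2, -1.4]
gripper_width: 0.39
```

```bash
python3 - <<'E'
from h import *
np.set_printoptions(precision=4,suppress=True)
s=r.get_state();print(s['tool_pos'],s['tool_rot'],s['time_s'],s['qpos'],s['force'])
im,d,E,K=shot('wrist','w6.png');M=np.array(r.calibration('wrist')['mount']);P=cloud(d,M,K)
m=(d>0)&(P[...,2]>.02)&(P[...,2]<.05)&(np.linalg.norm(P[...,:2],axis=-1)<.09)
q=P[m&(np.linalg.norm(P[...,:2],axis=-1)>.03)];A=np.c_[q[:,:2],np.ones(len(q))];pl=np.linalg.lstsq(A,q[:,2],rcond=None)[0];print('plate plane',pl,len(q))
hsv=cv2.cvtColor(im,cv2.COLOR_RGB2HSV);o=m&(hsv[...,0]<18)&(hsv[...,1]>180)&(hsv[...,2]>100)
n,l,st,ce=cv2.connectedComponentsWithStats(o.astype(np.uint8))
for i in range(1,n):
    if st[i,4]>15: print(ce[i],st[i,4],P[l==i].mean(0),np.linalg.norm(P[l==i][:,:2],axis=1).max())
# visible rim arc fit
rad=np.linalg.norm(q[:,:2],axis=1);a=np.degrees(np.arctan2(q[:,1],q[:,0]))
o=[]
for k in range(-180,180,4):
    t=(a>=k)&(a<k+4)
    if t.sum()>15: j=np.where(t)[0][np.argsort(rad[t])[-2]]; o.append((k,*q[j,:2]))
o=np.array(o);xy=o[:,1:]
from scipy.optimize import least_squares
s=least_squares(lambda c:np.linalg.norm(xy-c,axis=1)-.064,[0,0],loss='soft_l1',f_scale=.0007);print('centre tool',s.x,np.c_[o[:,0],s.fun*1000].round(1).tolist())
E
```

```text
[0.5317 0.2893 0.2932] [3.1416 0.0033 3.0005] 15.075 [ 0.101   0.4917 -0.8851  1.6192  0.4022  1.2208  0.564 ] [-0.7774  0.2462 -1.3653]
plate plane [-0.0006  0.0013  0.0301] 21829
[246. 150.] 43 [ 0.0504 -0.0018  0.0295] 0.06066961067546861
[255. 155.] 33 [0.048  0.0027 0.0295] 0.05590500009268546
centre tool [0.0004 0.0004] [[-160.0, -2.2], [-156.0, -1.5], [-152.0, -7.9], [-116.0, -1.1], [-112.0, -0.5], [-108.0, -0.1], [-104.0, -0.1], [-100.0, -0.4], [-96.0, -0.5], [-92.0, -0.4], [-88.0, -0.6], [-84.0, -0.7], [-80.0, -0.5], [-76.0, -0.7], [-72.0, -0.5], [-68.0, -0.3], [-64.0, -0.4], [-60.0, -0.6], [-56.0, -0.4], [-52.0, -0.5], [-48.0, -0.3], [-44.0, -0.6], [-40.0, -0.1], [-36.0, -0.5], [-32.0, -0.5], [-28.0, -0.2], [-24.0, -0.2], [-20.0, -0.4], [-16.0, -0.1], [-12.0, -0.2], [-8.0, 6.7], [-4.0, 6.6], [0.0, 6.5], [4.0, 6.7], [8.0, -0.3], [12.0, -0.1], [16.0, -0.4], [20.0, -0.3], [24.0, -0.1], [28.0, -0.5], [32.0, -0.5], [36.0, -0.3], [40.0, -0.4], [44.0, -0.7], [48.0, -0.3], [52.0, -0.4], [56.0, -0.6], [60.0, -0.3], [64.0, -0.2], [68.0, -0.7], [72.0, -0.7], [76.0, -0.9], [80.0, -0.8], [84.0, -0.1], [88.0, -0.4], [92.0, -0.0], [96.0, -0.5], [100.0, -0.3], [104.0, -0.7], [108.0, -0.7], [112.0, -1.2], [148.0, -7.1], [152.0, -0.8], [156.0, -1.8]]
```

View pics/w6.png

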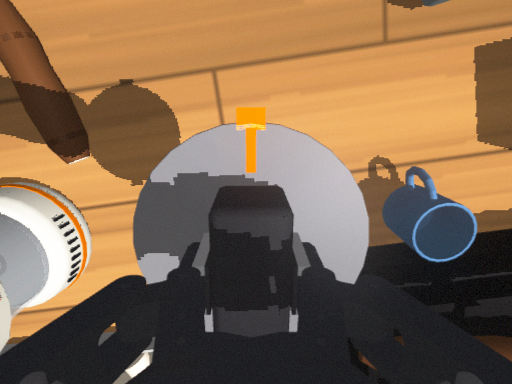

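The lid is level and centred in the hand. Its front lug at (250,118) lines up with tool x, which is world 171.9°, and the slot is at 172°. I'll carry it over the collar.

Emit:
{"method": "arm_command", "body": {"steps": [-1, -3, 0, 0, 0, 0, -3, -7.5, 0, 0, 0, 0, -4.5, -12.5, 0, 0, 0, 0, -6, -17.5, 0, 0, 0, 0, -8, -22.5, 0, 0, 0, 0, -9.5, -27, 0, 0, 0, 0, -10.6, -30.5, 0, 0, 0, 0, -11.1, -31.9, 0, 0, 0, 0, -11.1, -31.9, 1, 0, 0, 0, -11.1, -31.9, 3, 0, 0, 0, -11.1, -31.9, 5, 0, 0, 0, -11.1, -31.9, 5, 0, 0, 0, -11.1, -31.9, 5, 0, 0, 0]}}

```text
time_s: 16.75
tool_pos: [0.5973, -0.0413, 0.2437]
tool_rot: [3.141, 0.003, 3.002]
force: [0.6, -0.0, -1.6]
gripper_width: 0.391
```

```bash
python3 - <<'E'
from h import *
from scipy.optimize import least_squares
np.set_printoptions(precision=4,suppress=True)
s=r.get_state();print(s['tool_pos'],s['tool_rot'],s['time_s'],s['qpos'][6],s['force'])
im,d,E,K=shot('wrist','w7.png');M=np.array(r.calibration('wrist')['mount']);P=cloud(d,M,K);W=cloud(d,E,K)
T=T_tool();t=T[:2,3]
def rim(m,c0,rad,r0=None):
    q=W[m];rr=np.linalg.norm(q[:,:2]-c0,axis=1);a=np.degrees(np.arctan2(*(q[:,:2]-c0).T[::-1]));o=[]
    for k in range(-180,180,4):
        i=np.where((a>=k)&(a<k+4))[0]
        if len(i)>8:o.append(q[i[np.argsort(rr[i])[-2]],:2])
    o=np.array(o);f=least_squares(lambda c:np.linalg.norm(o-c,axis=1)-rad,c0,loss='soft_l1',f_scale=.0007);return f.x,len(o),np.median(abs(f.fun))
print('lid',rim((abs(P[...,2]-.030)<.003)&(np.linalg.norm(P[...,:2],axis=-1)<.067)&(np.linalg.norm(P[...,:2],axis=-1)>.03),t,.064))
rc=np.linalg.norm(W[...,:2]-[.5977,-.0415],axis=-1)
print('collar',rim((abs(W[...,2]-.178)<.003)&(rc<.085)&(rc>.068),np.array([.5977,-.0415]),.082))
a,b=shot('scene')[0],shot('side')[0]
f=lambda i,x,y:cv2.resize(i[y:y+90,x:x+90],(400,300),interpolation=cv2.INTER_CUBIC)
cv2.imwrite('pics/s7.png',np.vstack([cv2.resize(im,(800,600))[0:300],np.hstack([f(a,240,170),f(b,250,130)])])[:,:,::-1])
E
```

```text
[ 0.5973 -0.0413  0.2437] [3.1412 0.0035 3.0021] 16.75 1.1266604213238491 [ 0.5725 -0.0087 -1.6477]
lid (array([ 0.597 , -0.0409]), 64, np.float64(0.0004950169346249964))
collar (array([ 0.5981, -0.0402]), 51, np.float64(0.00019451567875264364))
```

View pics/s7.png

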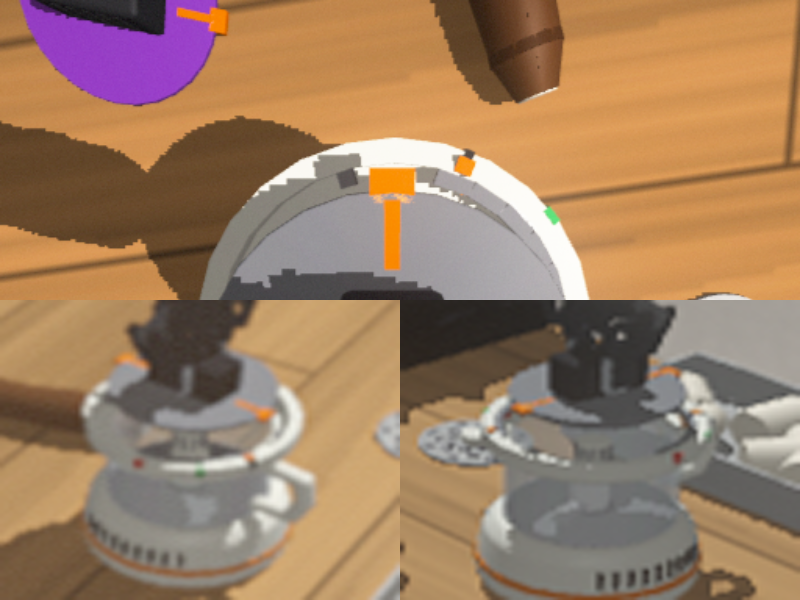

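The lug is over the slot, between the stop at x≈358 and the tab at x≈437, and the lid is within about 1 mm of concentric. I'll lower it.

Emit:
{"method": "arm_command", "body": {"steps": [-0.1, 0, 0.6, 0, 0, 0, -0.1, 0, 1.2, 0, 0, 0, -0.1, 0, 1.8, 0, 0, 0, -0.1, 0, 2.4, 0, 0, 0, -0.1, 0, 3, 0, 0, 0, -0.1, 0, 3.4, 0, 0, 0, -0.1, 0, 3.8, 0, 0, 0, -0.1, 0, 4, 0, 0, 0, -0.1, 0, 4, 0, 0, 0]}}

```text
time_s: 18.02
tool_pos: [0.5989, -0.042, 0.2045]
tool_rot: [3.141, 0.005, 3.001]
force: [-0.2, -1.0, -1.4]
gripper_width: 0.393
```

Emit:
{"method": "arm_command", "body": {"steps": [0, 0, 0.15, 0, 0, 0, 0, 0, 0.3, 0, 0, 0, 0, 0, 0.4, 0, 0, 0, 0, 0, 0.5, 0, 0, 0, 0, 0, 0.5, 0, 0, 0]}}

```text
time_s: 18.65
tool_pos: [0.5991, -0.0421, 0.2008]
tool_rot: [-3.141, 0.005, 3.001]
force: [-3.0, -0.9, 8.8]
gripper_width: 0.389
```

Seated at the expected height (0.2008). I'll turn clockwise most of the way, then check.

Emit:
{"method": "arm_command", "body": {"steps": [0, 0, -0.05, 0, 0, 0.06, 0, 0, -0.05, 0, 0, 0.12, 0, 0, -0.05, 0, 0, 0.18, 0, 0, -0.05, 0, 0, 0.24, 0, 0, -0.05, 0, 0, 0.3, 0, 0, -0.05, 0, 0, 0.36, 0, 0, -0.05, 0, 0, 0.42, 0, 0, -0.05, 0, 0, 0.48, 0, 0, -0.05, 0, 0, 0.53, 0, 0, -0.05, 0, 0, 0.58, 0, 0, -0.05, 0, 0, 0.58, 0, 0, -0.05, 0, 0, 0.58]}}

```text
time_s: 20.15
tool_pos: [0.5992, -0.0418, 0.2013]
tool_rot: [3.139, 0.005, 2.422]
force: [0.1, 0.7, -0.6]
gripper_width: 0.393
```

```bash
cat > chk.py <<'E'
from h import *
import sys
np.set_printoptions(precision=4,suppress=True)
s=r.get_state();print(s['tool_pos'],s['tool_rot'],s['time_s'],s['force'],s['ft_torque'],s['gripper_width'])
im,d,E,K=shot('wrist',sys.argv[1]);W=cloud(d,E,K);c=np.array([.5981,-.0402])
M=np.array(r.calibration('wrist')['mount']);P=cloud(d,M,K)
rr=np.linalg.norm(W[...,:2]-c,axis=-1);hsv=cv2.cvtColor(im,cv2.COLOR_RGB2HSV)
H,S,V=hsv[...,0],hsv[...,1],hsv[...,2];g=(W[...,2]>.155)&(W[...,2]<.185)&(S>120)&(V>60)
for n,m in dict(orange=(H<20)&(H>8),red=(H<6)|(H>172),green=(H>45)&(H<85)).items():
    k,l,st,ce=cv2.connectedComponentsWithStats((m&g&(rr<.09)&(rr>.05)).astype(np.uint8))
    for i in range(1,k):
        if st[i,4]>=6:
            w=W[l==i].mean(0);print(n,ce[i].round(1),st[i,4],w,'r',np.linalg.norm(w[:2]-c).round(4),'ang',np.degrees(np.arctan2(*(w[:2]-c)[::-1])).round(2))
E
python3 chk.py w8.png
```

```text
[ 0.5992 -0.0418  0.2013] [3.1388 0.0049 2.4224] 20.15 [ 0.136   0.661  -0.5669] [ 0.0746 -0.067   0.2133] 0.39292877511006946
orange [283.2  92. ] 223 [0.5507 0.0203 0.1797] r 0.0768 ang 128.06
orange [250.2 118.3] 329 [0.5499 0.0017 0.1708] r 0.0639 ang 139.02
orange [250.5 137.5] 200 [ 0.5568 -0.0041  0.1716] r 0.0549 ang 138.9
red [379.5 139.5] 94 [0.5966 0.0409 0.1783] r 0.0811 ang 91.09
green [299.8  85.1] 106 [0.5534 0.0278 0.1782] r 0.0814 ang 123.3
```

View pics/w8.png

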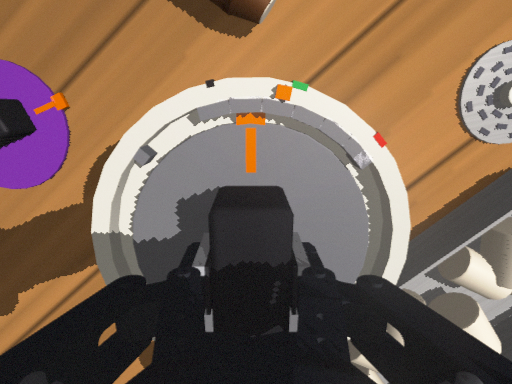

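The pointer at (283,92) is 4.8° short of green at (300,85), matching the 0.08 rad still to turn. I'll close the gap.

Emit:
{"method": "arm_command", "body": {"steps": [0, 0, 0, 0, 0, 0.03, 0, 0, 0, 0, 0, 0.06, 0, 0, 0, 0, 0, 0.083, 0, 0, 0, 0, 0, 0.083, 0, 0, 0, 0, 0, 0.083, 0, 0, 0, 0, 0, 0.083]}}

```text
time_s: 20.95
tool_pos: [0.5991, -0.0419, 0.2013]
tool_rot: [3.139, 0.005, 2.339]
force: [-0.1, 0.1, -0.8]
gripper_width: 0.39
```

```bash
python3 chk.py w9.png
```

```text
[ 0.5991 -0.0419  0.2013] [3.1385 0.0045 2.3392] 20.95 [-0.0972  0.1049 -0.8274] [-0.0945  0.076   0.2071] 0.3899352017154898
orange [283.   92.1] 217 [0.5559 0.0239 0.1796] r 0.0768 ang 123.32
orange [250.  125.7] 643 [0.5559 0.003  0.171 ] r 0.0604 ang 134.34
red [370.5 128.9] 95 [0.5966 0.0409 0.1783] r 0.0811 ang 91.08
red [152.9 338.9] 12 [ 0.5982 -0.1205  0.178 ] r 0.0803 ang -89.94
green [284.9  81.3] 101 [0.5534 0.0279 0.1782] r 0.0815 ang 123.32
```

View pics/w9.png

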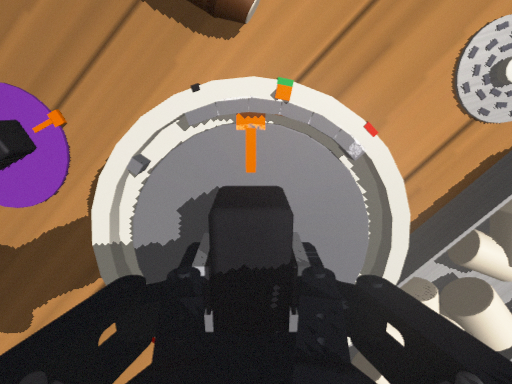

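The pointer (283,92) stands exactly at the green mark (285,81): both read 123.32°. The spring torque is 0.21 N m and the grip is holding, so I'm handing the job in.

```bash
python3 -c "
from bench import r
r.sign_off()"
```

```text
the job is handed in; nothing more can be done
```

The job is done and handed in at about 21 s of the 69 s limit. The sign-off reports no verdict.

- **Blade:** I lowered it upright onto the spindle, where it met the shoulder at the expected height (hub top measured at 158 mm), and let go of it.
- **Lid:** The grey lid went in with its lugs down in the slots. The tool stopped at 0.2008 m; 0.2006 m was expected for a seated lid. The plate was level in the hand.
- **Turn:** I turned the lid clockwise about 0.66 rad from mid-slot. In the last wrist picture the orange pointer and the green mark both stand at 123.3°. The red lock mark is 32° further on, and no click position was reached.
- **Hold:** The gripper is still closed on the lid, holding it against about 0.21 N m of spring torque.

**Checks that disagreed:** The wrist camera read the processor's axis 2 to 4 mm further in y than the fixed cameras. I used a value in between, and both parts went in without noticeable side force. The highest force reading was 9 N at seating.

I did not touch the other things on the counter, but I did not check their positions again at the end.

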